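# Close the vaccine carrier: inner flap, then lid

### The arm

A 7-joint arm with a two-finger parallel gripper is mounted at the origin on a cart in front of the work surface, level with it; the furniture and walls round the work are solid. World frame = base frame: x ahead of the robot, y to its left, z up, the work surface at z = 0. Lengths are in m, angles in rad, forces in N, time in s.
With the tool pointing down it reaches from about 0.4 to 0.85 m from the base axis. Payload 4.5 kg.
Tool frame: the origin (TCP) lies at the very end of the fingers, on their centre line; the grasp point (between the pads) lies 19 mm behind it; z points along the fingers, y is the line along which they close (so a half turn about z gives the same grasp; the last joint's range is limited). The gripper opens to 88 mm and grips with 3 to 60 N. Pads are 18 mm wide; open, the fingers measure 123 mm over their backs; the gripper's body (75 mm by 187 mm) begins 45 mm behind the grasp point.
Start: joints at [1.243, 0.689, -0.195, 1.565, 0.157, 0.902, -0.215], TCP at [0.221, -0.585, 0.239] pointing down, gripper open.
Joint ranges: [-3.01, 3.01], [-0.46, 2.08], [-1.47, 1.51], [0.13, 2.56], [-1, 4.14], [0.04, 2.09], [-2.66, 2.66]. Speed limits (rad/s): [2.57, 2.57, 3.14, 3.14, 3.14, 3.14, 3.14].

### API

Orientations are given as a unit quaternion [x, y, z, w].
In Python, from plant import r, eyes, nets gives the robot as it stands.
- The arm moves only by the shell command python3 -m pendant 'ROWS' [FORCE]. ROWS is JSON, a list of rows, each an object of numbers: "claw": the opening, from 0 (shut) to 1 (fully open); "dx", "dy", "dz": the shift along the world's x, y, z in mm; "twist": the turn about the world's z in rad. In form: [{"claw": .., "dx": .., "dy": .., "dz": .., "twist": ..}, ...]. A call has 1 to 8 rows; each row is the pose to reach, as a shift and turn from the pose commanded when the call began; what a row does not reach only later rows make up. A row lasts 1/10 s, in which the tool goes at most 50 mm and 8.59 degrees, less where a joint would pass 70% of its speed; a pose out of reach is approached as far as the arm can. A call with a gripper value outside its range is refused whole. The fingers move at their own pace and stop on an object; FORCE is the grip in N (left out, the last holds). Time passes only in rows, so rows that repeat a pose let the fingers close. It gives the time, the measured TCP pose, the force, the opening and the grip force at its end, in the units of the state.
- r.get_state(): the state, without advancing time (a new reading comes with each control period).
- eyes.snapshot(name): name is "side" or "top"; returns (picture, depth): 420x560x3 uint8, blue, green, red; 420x560 float32, m along the optical axis (not along the pixel's ray), 0 where there is no reading.
- eyes.camera_info(name): a dict with "K" (3x3 intrinsics, pixels), "world_to_cam" (4x4, takes a point from world to camera coordinates). Camera axes: x right, y down, z forward; pixel columns grow to the right and rows downward; lengths in m; the calibration is good to about 2 mm. A picture is of the moment at which its call begins. camera_info takes no time and is no camera call.
- r.finish_job(): hands the job in; it is judged then, once.
Trained networks look in the newest picture that a camera, given by its name, has taken for a name from the list of things; names that differ only in an ending like _2 or _b are one class to them, and where a whole thing is asked for, a point or a joint stands for the part that bears it (a point fixed in the world has none). Each returns a list of dicts, best first, with "confidence" (0 to 1); they miss things now and then, are a little off and sometimes report something else, mostly with a low value. They report only what shows in the picture. A call takes as long as a camera call. They do not tell look-alikes from the thing itself.
- nets.spot_in(camera, query): "box" ([left, top, width, height] as shares, 0 to 1, of the picture: columns of its width, rows of its height, round what is visible of it).
- nets.place_of(camera, query): "position" ([column, row] as shares, 0 to 1, of the picture: columns of its width, rows of its height: a listed point, or the origin of a listed thing).
The state is a dict: "clock": time; "q": joint angles; "qd": joint speeds; "joint_torque": joint torques, N m; "tool_pos": TCP position; "eef_rot": TCP orientation; "contact_force": force on the tool from outside, world axes, zero at the start; "moment": the same for the moment, N m; "opening": opening from 0.0 (shut) to 1.0 (fully open); "finger_force": force on a finger pad.
Only numpy, scipy, OpenCV 4.12 (cv2) and the standard library are available. Lean on these libraries where they do the work, as an engineer would, in place of code of your own. Each camera call takes 0.05 s, during which the arm holds its last target. There are 200 camera calls.

### The job

Pack up the blue vaccine carrier: with your fingertips, first push the upright white inner flap down flat over the vials, then swing the blue lid over and press it fully shut. Nothing is to be picked up: only push, keep the lid from swinging in while the flap is up, leave the carrier standing where it is, and leave the things in it and round it undisturbed.

Things in the scene. Friction and masses are not known exactly. Their poses are not given: they have to be found in the camera images.
- carrier: Blue open-topped carrier box with a white stripe, 220 (x) x 180 (y) x 115 mm high, walls 10 mm, inner floor (grey) 25 mm above the table, loose but heavy (about 3 kg). Origin: centre of its underside; z up. Its +y side carries the lid hinge, its -y side (with a black catch) the inner flap hinge. It stands with its +y roughly to the robot's right. Small ribs and carry loops stand up to 11 mm out from its two x ends.
- flap (a joint): Hinge angle (rad) of the flat white inner flap: 0 = lying level inside the box, about 1.4 to 1.57 = upright at the start; stops at 0 and 1.62. It folds toward the carrier's +y. The stiff hinge (0.08 N m) holds the flap at any angle, so it must be pushed all the way down (about 1 to 2 N at mid-length).
- flap_hinge (a point): Middle of the flap's hinge line, which runs along the carrier's x; at (0, -0.073, 0.094) m in the carrier's frame (7 mm inside the wall, 21 mm below the rim).
- flap_edge (a point): Middle of the flap's free edge, 130 mm from flap_hinge, on its mid-thickness. The flap is 184 mm long along the hinge, 5 mm thick, with a 40 mm wide orange tab that stands 10 mm past the middle of the free edge. Level, its upper side is 96.5 mm above the table, 18.5 mm below the box rim.
- lid (a joint): Hinge angle (rad) of the blue outer lid: 0 = shut, lying on the rim; about 1.72 to 1.9 = standing open at the start, leaning outward over the carrier's +y side; stops at 0 and 1.95. The stiff hinge (0.38 N m) holds the lid at any angle, so it must be pushed all the way shut (about 3 to 4 N at 130 mm from the hinge, less as it comes down). The upright flap blocks it.
- lid_hinge (a point): Middle of the lid's hinge line, which runs along the carrier's x at the lower face of the shut lid; at (0, 0.092, 0.1155) m in the carrier's frame.
- lid_edge (a point): Middle of the lid's free edge, 186 mm from lid_hinge, half-way through its thickness (8 mm from both faces). A black latch tongue, 5 mm thick, stands on this edge. The lid is a slab 226 mm along the hinge and 16 mm thick: shut, its blue top is 131.5 mm above the table (a white panel on its middle 1.5 mm higher).
- vial_box: Open tray of pink-capped vials, 57 x 133 x 48 mm, loose inside the carrier, below the flap. Origin: centre of its underside.
- diluent_2: Blue-capped bottle, 33 mm across, 58 mm high, loose inside the carrier, below the flap. Origin: centre of its underside.
- diluent_1: Blue-capped bottle, 33 mm across, 58 mm high, standing loose on the table to the right. Origin: centre of its underside.
- bench_timer: Round white wind-up timer, 67 mm across, 49 mm high, loose on the table to the right. Origin: centre of its underside.
- sachet_stack_1: Stack of paper sachets, 55 x 66 x 13 mm, lying loose on the table to the right. Origin: centre of its underside.
- forceps: Forceps, 131 mm long, 9 mm high, lying loose on the table to the right of the carrier. Origin: centre of its underside.
Mind the look-alikes: they are no part of the job. Leave any yellow look-alike of the diluent_2 alone.

How it is judged:
On the way, in this order (a step that is already met when the one before it is completed fails the run):
1. the inner flap lies flat while the lid still stands open (value of joint flap below 0.06 rad and value of joint lid above 1.2 rad), for 0.2 s.
2. the lid is fully shut over the flat flap (value of joint lid below 0.035 rad and value of joint flap below 0.06 rad), for 0.2 s.
At the end, for the whole second after the job is handed in: The flap lies flat (within 0.06 rad) and the lid is shut on the rim (within 0.035 rad, about 6 mm at its edge); the carrier stands level and at rest within 20 mm of where it stood, its contents are still inside on its floor, and the four loose things on the table are within 30 mm of where they were (all of step 2 and angle between carrier's own z axis and vertical below 0.05 rad and distance of carrier from where it was at the start of the episode below 0.02 m and linear speed of carrier below 0.02 m/s and distance of each of diluent_1, bench_timer, sachet_stack_1, forceps from where it was at the start of the episode below 0.03 m and z of each of vial_box, diluent_2 in the frame of carrier below 0.045 m); the robot touches nothing.
It fails at once if the lid swung in (below 1.2 rad) while the flap was still up (above 0.15 rad) (value of joint lid below 1.2 rad and value of joint flap above 0.15 rad).
It fails at once if the carrier was lifted or tipped, or shoved more than 20 mm (height (world z) of carrier above 0.012 m or angle between carrier's own z axis and vertical above 0.1 rad or distance of carrier from where it was at the start of the episode above 0.02 m).
It fails at once if the vial tray or the bottle in the carrier was lifted (z of any of vial_box, diluent_2 in the frame of carrier above 0.045 m).
It fails at once if a thing on the table round the carrier was lifted or moved more than 30 mm (distance of any of diluent_1, bench_timer, sachet_stack_1, forceps from where it was at the start of the episode above 0.03 m or height (world z) of any of diluent_1, bench_timer, sachet_stack_1, forceps above 0.02 m).
It also fails if it takes over 58 s, if anything falls off the work surface, if the arm or the gripper's body presses on something with over 40 N, if the wrist force passes 120 N, or if a joint passes its speed limit or range.

## Working session

There is one attempt and no reset: what is moved stays moved. The work goes in short steps, Python scripts to look and compute and a shell command to move; the robot and the scene stay as the last step left them, time stands still between calls to the robot, and variables do not carry over. Pictures are saved under pics/ and viewed, at most 10 in all, crops included, and the job is handed in when it is done.

```bash
ls; mkdir -p pics; cat > h.py <<'E'
import numpy as np, cv2
from plant import r, eyes, nets
def snap(n,f=None):
    im,d=eyes.snapshot(n)
    if f: cv2.imwrite('pics/'+f,im)
    return im,d
def world(n,u,v,z):
    c=eyes.camera_info(n);K=np.array(c['K']);T=np.linalg.inv(np.array(c['world_to_cam']))
    p=np.linalg.inv(K)@np.array([u,v,1.])*z
    return (T@np.append(p,1))[:3]
def cloud(n,d):
    c=eyes.camera_info(n);K=np.array(c['K']);T=np.linalg.inv(np.array(c['world_to_cam']))
    v,u=np.mgrid[:d.shape[0],:d.shape[1]]
    P=np.stack([(u-K[0,2])/K[0,0]*d,(v-K[1,2])/K[1,1]*d,d],-1)
    return P@T[:3,:3].T+T[:3,3]
E
python3 - <<'E'
from h import *
a={}
for n in ('side','top'):
    im,d=snap(n,n+'1.png'); P=cloud(n,d)
    np.save(n+'.npy',P)
    for q in ('carrier','flap_hinge','flap_edge','lid_hinge','lid_edge'):
        for o in nets.place_of(n,q)[:2]:
            u,v=o['position'];u*=560;v*=420
            p=P[int(np.clip(v,0,419)),int(np.clip(u,0,559))]
            print(n,q,round(o['confidence'],2),int(u),int(v),p.round(3))
print(r.get_state())
E
```

```text
pics
side carrier 0.73 344 280 [0.498 0.229 0.063]
side carrier 0.32 358 283 [0.529 0.295 0.207]
side flap_hinge 0.73 377 285 [0.424 0.262 0.025]
side flap_hinge 0.4 338 282 [0.5   0.214 0.026]
side flap_edge 0.96 378 246 [0.461 0.256 0.23 ]
side lid_hinge 0.75 313 236 [0.524 0.127 0.123]
side lid_edge 0.59 308 182 [0.536 0.107 0.305]
top carrier 0.86 230 239 [0.484 0.213 0.019]
top flap_hinge 0.79 204 246 [0.455 0.286 0.074]
top flap_hinge 0.45 204 239 [0.462 0.259 0.234]
top flap_edge 0.52 205 241 [0.456 0.256 0.233]
top lid_hinge 0.8 254 224 [0.52  0.128 0.137]
top lid_edge 0.56 267 209 [0.588 0.098 0.001]
{'clock': 0.6, 'q': array([ 1.24279531,  0.6890614 , -0.1945704 ,  1.56531877,  0.15728676,
        0.90252948, -0.21509128]), 'qd': array([ 0.00085911, -0.00078687,  0.00143117,  0.00106664, -0.00109289,
        0.00137261,  0.00060953]), 'joint_torque': array([-6.22901953e-04, -5.27247763e+01, -1.26661319e+00, -1.53679472e+01,
       -5.19417215e-02, -4.06782165e-04,  5.21455024e-05]), 'tool_pos': array([ 0.22123616, -0.58454121,  0.23876105]), 'eef_rot': array([9.83681866e-01, 1.79916609e-01, 2.39991765e-06, 3.21300992e-05]), 'contact_force': array([-0.6839596 , -0.70674334, -0.66108326]), 'moment': array([-0.01577862,  0.00494359,  0.05865015]), 'finger_force': 0.0, 'opening': 0.9988493000272817}
```

View pics/side1.png

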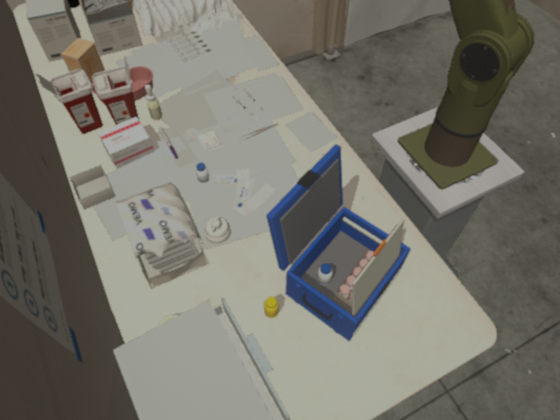

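View pics/top1.png

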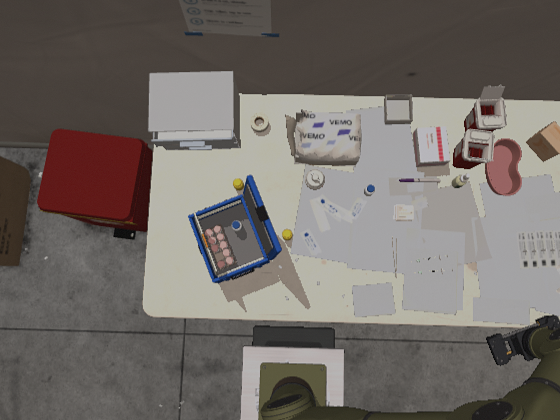

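The side view shows the carrier (340,270) with the white flap upright (378,262) and the lid standing open (310,210). In the top view the carrier is at (235,235), the hinge sides are left (flap) and right (lid), and yellow bottles stand at (238,184) and (287,234). The only similar blue or white things are the bottle at (370,190) and the timer at (315,180), and neither is a box. The carrier is the only one of its kind.

```bash
python3 - <<'E'
from h import *
from scipy.optimize import least_squares
S=np.load('side.npy');T=np.load('top.npy');i1=cv2.imread('pics/side1.png');i2=cv2.imread('pics/top1.png')
A=np.vstack([S.reshape(-1,3),T.reshape(-1,3)]);C=np.vstack([i1.reshape(-1,3),i2.reshape(-1,3)]).astype(int)
near=(np.hypot(A[:,0]-.49,A[:,1]-.21)<.25)
blue=(C[:,0]>C[:,2]+60)
m=near&blue&(A[:,2]>.107)&(A[:,2]<.119)
R=A[m,:2].astype(np.float32)
(c,wh,a)=cv2.minAreaRect(R); print('rim n',m.sum(),c,wh,a)
# robust fit: rim walls centreline (rectangle 210x170)
def res(p):
    x=R-p[:2];ca,sa=np.cos(p[2]),np.sin(p[2]);X=x@np.array([[ca,-sa],[sa,ca]])
    q=np.abs(X)-[.105,.085]
    return np.where(q.max(1)>0,np.hypot(*np.maximum(q,0).T),-q.max(1))
p0=[.487,.205,-2.75]
f=least_squares(res,p0,loss='soft_l1',f_scale=.003);p=f.x;print('carrier',p.round(4),np.degrees(p[2]),np.median(abs(f.fun)))
ca,sa=np.cos(p[2]),np.sin(p[2])
L=(A[:,:2]-p[:2])@np.array([[ca,-sa],[sa,ca]]);L=np.c_[L,A[:,2]]
m=near&(abs(L[:,0])<.115)&(L[:,2]>.14)&(L[:,2]<.34)
for nm,mm in (('flap',m&(L[:,1]<0)&(L[:,1]>-.12)),('lid',m&(L[:,1]>.06)&(L[:,1]<.22))):
    Q=L[mm];k=np.polyfit(Q[:,2],Q[:,1],1);print(nm,mm.sum(),'y at z .15,.2,.25',np.polyval(k,[.15,.2,.25]).round(3),'ang',np.pi/2+np.arctan(k[0]) ,'zmax',Q[:,2].max(), 'x',np.percentile(Q[:,0],[1,99]), 'sd',np.std(Q[:,1]-np.polyval(k,Q[:,2])))
tool=r.get_state()['tool_pos']
def W(x,y):return p[:2]+np.array([[ca,-sa],[sa,ca]])@[x,y]
for y in(-.125,-.073,.03,.18): print(y,W(0,y).round(3),((W(0,y)-tool[:2])*1000).round())
print('x axis',ca,sa,'y axis',-sa,ca)
E
```

```text
rim n 1844 (0.4810093641281128, 0.21058262884616852) (0.2225918024778366, 0.17950908839702606) 23.803247451782227
carrier [ 0.4815  0.2115 -2.7267] -156.22882363590483 0.002327987128075616
flap 1473 y at z .15,.2,.25 [-0.066 -0.057 -0.048] ang 1.7526627626959674 zmax 0.23872948755852907 x [-0.09104907  0.09006066] sd 0.0016687870783935758
lid 5952 y at z .15,.2,.25 [0.093 0.104 0.115] ang 1.7871926201491575 zmax 0.3115098002516834 x [-0.11168048  0.11080871] sd 0.004863512595821934
-0.125 [0.431 0.326] [210. 910.]
-0.073 [0.452 0.278] [231. 863.]
0.03 [0.494 0.184] [272. 769.]
0.18 [0.554 0.047] [333. 631.]
x axis -0.9151625625261627 -0.4030849589733501 y axis 0.4030849589733501 -0.9151625625261627
```

```bash
python3 -m pendant '[{"claw":0,"dx":20,"dy":20,"dz":45,"twist":0.14},{"claw":0,"dx":50,"dy":50,"dz":75,"twist":0.28},{"claw":0,"dx":80,"dy":85,"dz":105,"twist":0.42},{"claw":0,"dx":110,"dy":120,"dz":125,"twist":0.56},{"claw":0,"dx":145,"dy":155,"dz":140,"twist":0.7},{"claw":0,"dx":180,"dy":190,"dz":140,"twist":0.84},{"claw":0,"dx":215,"dy":225,"dz":140,"twist":0.98},{"claw":0,"dx":250,"dy":260,"dz":140,"twist":1.12}]' 
python3 -m pendant '[{"claw":0,"dx":20,"dy":45,"dz":10,"twist":0.14},{"claw":0,"dx":40,"dy":90,"dz":20,"twist":0.28},{"claw":0,"dx":60,"dy":135,"dz":20,"twist":0.42},{"claw":0,"dx":70,"dy":180,"dz":20,"twist":0.5},{"claw":0,"dx":70,"dy":225,"dz":20,"twist":0.5},{"claw":0,"dx":70,"dy":270,"dz":20,"twist":0.5},{"claw":0,"dx":70,"dy":310,"dz":20,"twist":0.5},{"claw":0,"dx":70,"dy":310,"dz":20,"twist":0.5}]'
```

```text
clock: 1.4
tool_pos: [0.4655, -0.33, 0.3794]
eef_rot: [0.736, 0.677, -0.0, 0.001]
contact_force: [0.4, -0.5, 0.0]
opening: 0.297
finger_force: 0.0
clock: 2.2
tool_pos: [0.5339, -0.0139, 0.3997]
eef_rot: [0.543, 0.84, 0.002, -0.001]
contact_force: [-0.1, 0.1, 0.1]
opening: 0.009
finger_force: 0.0
```

```bash
python3 -m pendant '[{"claw":0,"dx":-10,"dy":45,"dz":0},{"claw":0,"dx":-25,"dy":90,"dz":0},{"claw":0,"dx":-40,"dy":135,"dz":0},{"claw":0,"dx":-55,"dy":180,"dz":0},{"claw":0,"dx":-70,"dy":225,"dz":0},{"claw":0,"dx":-85,"dy":270,"dz":0},{"claw":0,"dx":-100,"dy":310,"dz":0},{"claw":0,"dx":-110,"dy":340,"dz":0}]' 
python3 -m pendant '[{"claw":0,"dz":-40},{"claw":0,"dz":-80},{"claw":0,"dz":-120},{"claw":0,"dz":-160},{"claw":0,"dz":-195},{"claw":0,"dz":-205},{"claw":0,"dz":-205}]'
python3 - <<'E'
from h import *
s=r.get_state();print(s['tool_pos'],s['q'].round(2),s['clock'])
a,_=snap('side');b,_=snap('top')
cv2.imwrite('pics/2.png',np.hstack([cv2.resize(a[150:350,220:440],None,fx=1.8,fy=1.8),cv2.resize(b[130:330,130:350],None,fx=1.8,fy=1.8)]))
E
```

```text
[ 0.53385766 -0.01390094  0.39970059] [ 0.39  0.46 -0.72  1.57  0.32  1.22  0.04] 2.2validation failed for argument at $[0]...
validation failed for argument at $[0]...
```

View pics/2.png

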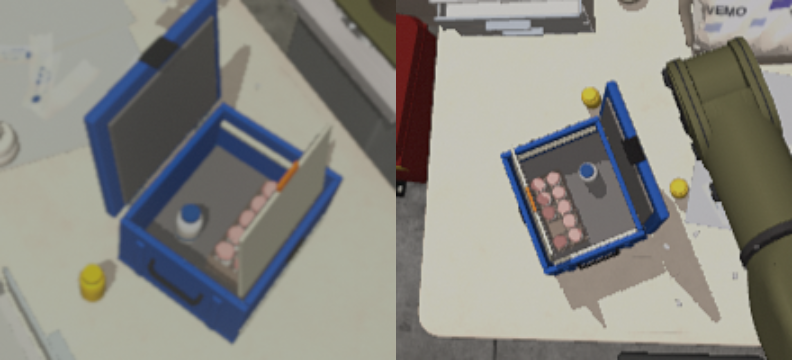

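The crop confirms the choice: blue carrier, flap upright with its orange tab at its left side, lid open on the right. The moves were refused because each row needs all five keys.

```bash
python3 -m pendant '[{"claw":0,"dx":-10,"dy":45,"dz":0,"twist":0},{"claw":0,"dx":-25,"dy":90,"dz":0,"twist":0},{"claw":0,"dx":-40,"dy":135,"dz":0,"twist":0},{"claw":0,"dx":-55,"dy":180,"dz":0,"twist":0},{"claw":0,"dx":-70,"dy":225,"dz":0,"twist":0},{"claw":0,"dx":-85,"dy":270,"dz":0,"twist":0},{"claw":0,"dx":-100,"dy":310,"dz":0,"twist":0},{"claw":0,"dx":-110,"dy":340,"dz":0,"twist":0}]' 
python3 -m pendant '[{"claw":0,"dx":0,"dy":0,"dz":-40,"twist":0},{"claw":0,"dx":0,"dy":0,"dz":-80,"twist":0},{"claw":0,"dx":0,"dy":0,"dz":-120,"twist":0},{"claw":0,"dx":0,"dy":0,"dz":-160,"twist":0},{"claw":0,"dx":0,"dy":0,"dz":-195,"twist":0},{"claw":0,"dx":0,"dy":0,"dz":-205,"twist":0},{"claw":0,"dx":0,"dy":0,"dz":-205,"twist":0}]'
python3 - <<'E'
from h import *
s=r.get_state();print(s['tool_pos'],s['q'].round(2),s['clock'])
a,_=snap('side');b,_=snap('top')
cv2.imwrite('pics/3.png',np.hstack([cv2.resize(a[150:350,220:440],None,fx=1.8,fy=1.8),cv2.resize(b[130:330,130:350],None,fx=1.8,fy=1.8)]))
E
```

```text
clock: 3.1
tool_pos: [0.4243, 0.3197, 0.3987]
eef_rot: [0.548, 0.836, 0.0, 0.0]
contact_force: [0.8, 0.5, -0.4]
opening: 0.006
finger_force: 0.0
clock: 3.8
tool_pos: [0.425, 0.3171, 0.1927]
eef_rot: [0.549, 0.836, -0.001, 0.0]
contact_force: [0.6, 0.1, 0.6]
opening: 0.004
finger_force: 0.0
[0.42501799 0.31711283 0.19274172] [-0.36  0.69 -0.6   1.88  0.56  0.75 -0.88] 3.8
```

View pics/3.png

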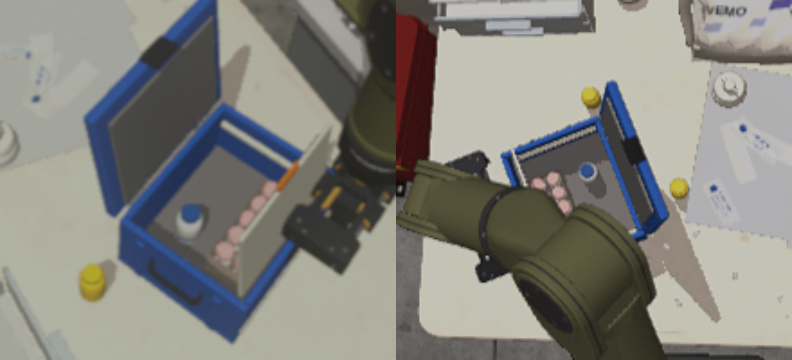

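The fingertips are behind the flap, on the carrier's -y side at (330,235) in the left crop. Before pushing, I'll check how high the elbow is above the lid's near corner.

```bash
cat >> h.py <<'E'
p0=np.array([.4815,.2115]);X=np.array([-.9152,-.4031]);Y=np.array([.4031,-.9152])
def local(P): return np.stack([(P[...,:2]-p0)@X,(P[...,:2]-p0)@Y,P[...,2]],-1)
def report():
    out=[]
    for n in ('side','top'):
        im,d=snap(n);L=local(cloud(n,d)).reshape(-1,3);C=im.reshape(-1,3).astype(int)
        m=(abs(L[:,0])<.11)&(L[:,2]>.14)&(L[:,2]<.33)&(L[:,1]>.06)&(L[:,1]<.2)
        Q=L[m]
        ol=(C[:,1]>C[:,0]+8)&(C[:,1]<130)&(L[:,2]>.15)&(L[:,1]>.0)&(L[:,1]<.25)&(L[:,0]<.3)&(L[:,0]>-.15)
        print(n,'arm pts near lid: n',ol.sum(),'minz',L[ol,2].min() if ol.any() else None)
        for k in ('lo','flap'):
            pass
    s=r.get_state();print('tcp local',local(s['tool_pos']).round(4),'F',s['contact_force'].round(1),'t',s['clock'])
E
python3 -c "
from h import *
report()
im,d=snap('top');P=cloud('top',d)
for u,v in ((300,270),(290,262),(340,280),(275,240)): print(u,v,P[v,u],local(P[v,u]))
im,d=snap('side');P=local(cloud('side',d));C=im.astype(int)
m=(C[...,1]>C[...,0]+8)&(C[...,1]<130)&(P[...,2]>.15)&(P[...,1]>0)&(P[...,1]<.3)&(abs(P[...,0])<.3)
print(m.sum(), P[m].min(0) if m.any() else '')
"
```

```text
side arm pts near lid: n 189 minz 0.30088404882690967
top arm pts near lid: n 5474 minz 0.6444030328302868
tcp local [ 0.0077 -0.1213  0.1955] F [-0.9  0.   0.6] t 4.0
300 270 [ 0.39219218 -0.01518485  0.00188953] [0.17311118 0.17146199 0.00188953]
290 262 [0.41683197 0.01770909 0.00379279] [0.1373013  0.15128976 0.00379279]
340 280 [ 0.36382932 -0.1438813   0.0060894 ] [0.25094641 0.27781191 0.0060894 ]
275 240 [0.45789295 0.05699381 0.30138067] [0.08388661 0.13188806 0.30138067]
213 [-2.99265020e-01  5.77393387e-05  1.51985867e-01]
```

```bash
python3 -m pendant '[{"claw":0,"dx":8,"dy":-18,"dz":0,"twist":0},{"claw":0,"dx":15,"dy":-34,"dz":0,"twist":0},{"claw":0,"dx":22,"dy":-49,"dz":-2,"twist":0},{"claw":0,"dx":28,"dy":-62,"dz":-5,"twist":0},{"claw":0,"dx":33,"dy":-75,"dz":-10,"twist":0},{"claw":0,"dx":39,"dy":-87,"dz":-18,"twist":0},{"claw":0,"dx":43,"dy":-98,"dz":-28,"twist":0},{"claw":0,"dx":43,"dy":-98,"dz":-28,"twist":0}]'
python3 - <<'E'
from h import *
report()
a,_=snap('side');b,_=snap('top')
cv2.imwrite('pics/4.png',np.hstack([cv2.resize(a[150:350,220:440],None,fx=1.8,fy=1.8),cv2.resize(b[130:330,130:350],None,fx=1.8,fy=1.8)]))
E
```

```text
clock: 4.9
tool_pos: [0.4675, 0.2177, 0.164]
eef_rot: [0.549, 0.836, -0.002, -0.0]
contact_force: [0.2, -0.2, -0.6]
opening: 0.005
finger_force: 0.0
side arm pts near lid: n 6336 minz 0.1658732930086777
top arm pts near lid: n 7164 minz 0.17312518803239163
tcp local [ 0.0095 -0.0141  0.1652] F [-0.5  0.8  0.4] t 5.0
```

View pics/4.png

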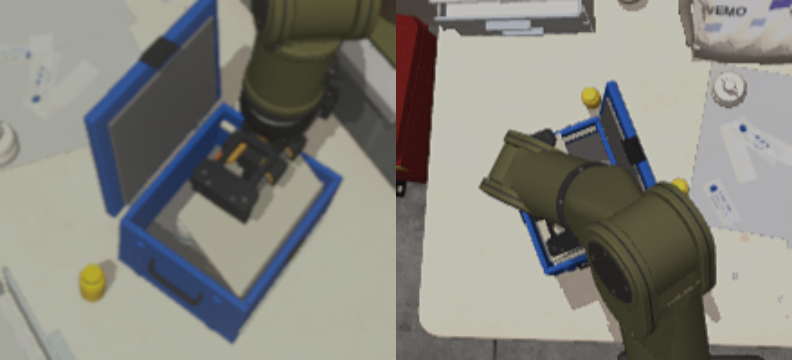

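The flap is about half down under the fingertips (235,200 in the left crop), and the lid hasn't moved. Continuing along the arc.

```bash
python3 -m pendant '[{"claw":0,"dx":5,"dy":-10,"dz":-11,"twist":0},{"claw":0,"dx":8,"dy":-17,"dz":-21,"twist":0},{"claw":0,"dx":10,"dy":-22,"dz":-32,"twist":0},{"claw":0,"dx":11,"dy":-26,"dz":-44,"twist":0},{"claw":0,"dx":13,"dy":-29,"dz":-57,"twist":0},{"claw":0,"dx":13,"dy":-29,"dz":-68,"twist":0},{"claw":0,"dx":13,"dy":-29,"dz":-73,"twist":0},{"claw":0,"dx":13,"dy":-29,"dz":-73,"twist":0}]'
```

```text
clock: 5.9
tool_pos: [0.4805, 0.1907, 0.0963]
eef_rot: [0.548, 0.837, -0.001, 0.003]
contact_force: [-6.5, -7.7, 44.2]
opening: 0.005
finger_force: 22.1
```

```bash
python3 -m pendant '[{"claw":0,"dx":0,"dy":0,"dz":20,"twist":0},{"claw":0,"dx":0,"dy":0,"dz":65,"twist":0},{"claw":0,"dx":-10,"dy":23,"dz":110,"twist":0},{"claw":0,"dx":-10,"dy":23,"dz":155,"twist":0},{"claw":0,"dx":-10,"dy":23,"dz":200,"twist":0},{"claw":0,"dx":-10,"dy":23,"dz":245,"twist":0},{"claw":0,"dx":-10,"dy":23,"dz":290,"twist":0},{"claw":0,"dx":-10,"dy":23,"dz":310,"twist":0}]'
python3 - <<'E'
from h import *
a,d=snap('side');b,d2=snap('top')
for d,n,im in ((d,'side',a),(d2,'top',b)):
    L=local(cloud(n,d)).reshape(-1,3)
    m=(abs(L[:,0])<.085)&(L[:,1]>-.06)&(L[:,1]<.05)&(L[:,2]<.13)&(L[:,2]>.06)
    if m.sum()>20:k=np.polyfit(L[m,1],L[m,2],1);print(n,m.sum(),'flap slope',k)
    m=(abs(L[:,0])<.105)&(L[:,2]>.14)&(L[:,2]<.31)&(L[:,1]>.07)&(L[:,1]<.2)
    if m.sum()>20:k=np.polyfit(L[m,2],L[m,1],1);print('lid',np.pi/2+np.arctan(k[0]))
s=r.get_state();print(s['tool_pos'],local(s['tool_pos']),s['q'].round(2))
cv2.imwrite('pics/5.png',np.hstack([cv2.resize(a[150:350,220:440],None,fx=1.8,fy=1.8),cv2.resize(b[130:330,130:350],None,fx=1.8,fy=1.8)]))
E
```

```text
clock: 6.7
tool_pos: [0.4714, 0.2161, 0.4062]
eef_rot: [0.548, 0.837, 0.003, 0.001]
contact_force: [0.5, 0.2, -0.4]
opening: 0.006
finger_force: 0.0
side 3472 flap slope [-0.00200726  0.09654544]
lid 1.7850987554680497
top 224 flap slope [-0.01441513  0.09793595]
lid 1.8109960830424732
[0.47163779 0.21605213 0.40520373] [ 0.00719093 -0.00814157  0.40520373] [-0.02  0.44 -0.78  1.61  0.33  1.22 -0.46]
```

View pics/5.png

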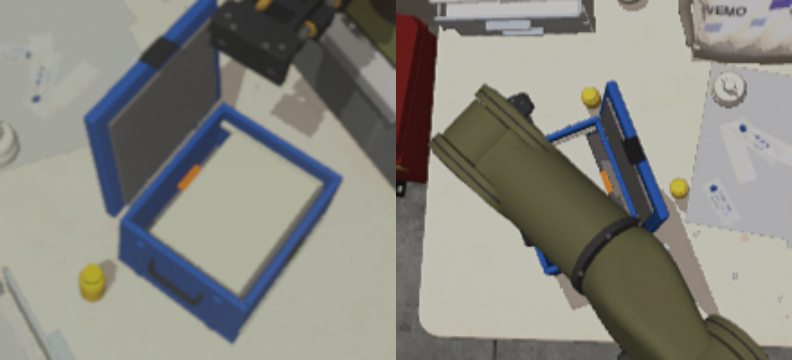

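The flap lies flat (180,180 to 280,280 in the left crop, slope about 0) and the lid is still open at about 1.79 rad. Next I'll go round over the lid to its outer side.

```bash
python3 -m pendant '[{"claw":0,"dx":18,"dy":-42,"dz":0,"twist":0},{"claw":0,"dx":37,"dy":-84,"dz":0,"twist":0},{"claw":0,"dx":55,"dy":-125,"dz":0,"twist":0},{"claw":0,"dx":74,"dy":-167,"dz":0,"twist":0},{"claw":0,"dx":86,"dy":-195,"dz":0,"twist":0},{"claw":0,"dx":86,"dy":-195,"dz":0,"twist":0}]'
python3 -m pendant '[{"claw":0,"dx":0,"dy":0,"dz":-45,"twist":0},{"claw":0,"dx":0,"dy":0,"dz":-90,"twist":0},{"claw":0,"dx":0,"dy":0,"dz":-135,"twist":0},{"claw":0,"dx":0,"dy":0,"dz":-160,"twist":0},{"claw":0,"dx":0,"dy":0,"dz":-160,"twist":0}]'
python3 - <<'E'
from h import *
a,d=snap('side');b,d2=snap('top')
s=r.get_state();print(s['tool_pos'],local(s['tool_pos']),s['contact_force'])
cv2.imwrite('pics/6.png',np.hstack([cv2.resize(a[130:330,200:420],None,fx=1.8,fy=1.8),cv2.resize(b[130:330,130:350],None,fx=1.8,fy=1.8)]))
E
```

```text
clock: 7.4
tool_pos: [0.5576, 0.0133, 0.3995]
eef_rot: [0.552, 0.834, -0.002, -0.0]
contact_force: [0.1, -0.1, 0.2]
opening: 0.003
finger_force: 0.0
clock: 7.9
tool_pos: [0.5528, 0.0198, 0.2381]
eef_rot: [0.547, 0.837, -0.003, -0.004]
contact_force: [-0.3, -0.2, 0.6]
opening: 0.007
finger_force: 0.0
[0.55608209 0.02082361 0.242506  ] [0.00860413 0.20457107 0.242506  ] [0.84586685 0.44990569 0.41324356]
```

View pics/6.png

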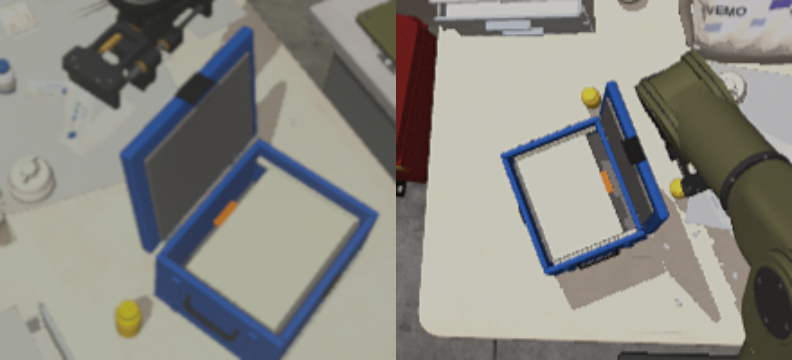

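The fingertips are behind the lid (right of it, at (690,185) in the right crop) and clear of everything. Now I'll swing the lid.

```bash
python3 -m pendant '[{"claw":0,"dx":-12,"dy":27,"dz":0,"twist":0},{"claw":0,"dx":-22,"dy":50,"dz":1,"twist":0},{"claw":0,"dx":-29,"dy":66,"dz":4,"twist":0},{"claw":0,"dx":-36,"dy":82,"dz":7,"twist":0},{"claw":0,"dx":-43,"dy":97,"dz":8,"twist":0},{"claw":0,"dx":-50,"dy":112,"dz":7,"twist":0},{"claw":0,"dx":-56,"dy":126,"dz":5,"twist":0},{"claw":0,"dx":-56,"dy":126,"dz":5,"twist":0}]'
python3 - <<'E'
from h import *
a,d=snap('side');b,d2=snap('top')
s=r.get_state();print(s['tool_pos'],local(s['tool_pos']),s['contact_force'])
cv2.imwrite('pics/7.png',np.hstack([cv2.resize(a[130:330,200:420],None,fx=1.8,fy=1.8),cv2.resize(b[130:330,130:350],None,fx=1.8,fy=1.8)]))
E
```

```text
clock: 8.8
tool_pos: [0.4999, 0.1479, 0.2486]
eef_rot: [0.547, 0.837, 0.001, 0.0]
contact_force: [1.2, -0.5, -0.6]
opening: 0.007
finger_force: 0.0
[0.50067036 0.14595137 0.24829516] [0.00887794 0.06771768 0.24829516] [ 1.0051243  -0.41618889 -0.24416145]
```

View pics/7.png

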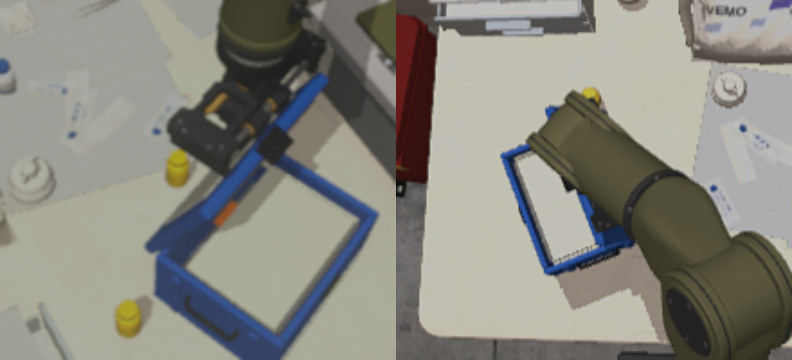

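The lid has swung past vertical, with the fingers on its outer face and the flap still flat. Continuing down.

```bash
python3 -m pendant '[{"claw":0,"dx":-8,"dy":18,"dz":-7,"twist":0},{"claw":0,"dx":-15,"dy":35,"dz":-17,"twist":0},{"claw":0,"dx":-22,"dy":50,"dz":-29,"twist":0},{"claw":0,"dx":-28,"dy":63,"dz":-43,"twist":0},{"claw":0,"dx":-33,"dy":74,"dz":-60,"twist":0},{"claw":0,"dx":-37,"dy":83,"dz":-78,"twist":0},{"claw":0,"dx":-40,"dy":89,"dz":-95,"twist":0},{"claw":0,"dx":-41,"dy":93,"dz":-105,"twist":0}]'
python3 -m pendant '[{"claw":0,"dx":0,"dy":0,"dz":-5,"twist":0},{"claw":0,"dx":0,"dy":0,"dz":-10,"twist":0},{"claw":0,"dx":0,"dy":0,"dz":-13,"twist":0},{"claw":0,"dx":0,"dy":0,"dz":-13,"twist":0},{"claw":0,"dx":0,"dy":0,"dz":-13,"twist":0}]'
```

```text
clock: 9.7
tool_pos: [0.4596, 0.2382, 0.1419]
eef_rot: [0.548, 0.836, -0.0, 0.0]
contact_force: [-0.6, -0.8, 1.0]
opening: 0.007
finger_force: 0.5
clock: 10.2
tool_pos: [0.4599, 0.2388, 0.1319]
eef_rot: [0.548, 0.836, 0.001, 0.001]
contact_force: [-3.9, -2.0, 17.0]
opening: 0.006
finger_force: 8.4
```

```bash
python3 -m pendant '[{"claw":0,"dx":0,"dy":0,"dz":-3,"twist":0},{"claw":0,"dx":0,"dy":0,"dz":-3,"twist":0},{"claw":0,"dx":0,"dy":0,"dz":15,"twist":0},{"claw":0,"dx":0,"dy":0,"dz":55,"twist":0},{"claw":0,"dx":0,"dy":0,"dz":100,"twist":0},{"claw":0,"dx":0,"dy":0,"dz":145,"twist":0},{"claw":0,"dx":0,"dy":0,"dz":190,"twist":0},{"claw":0,"dx":0,"dy":0,"dz":200,"twist":0}]'
python3 - <<'E'
from h import *
a,d=snap('side');b,d2=snap('top')
for d,n in ((d,'side'),(d2,'top')):
    L=local(cloud(n,d)).reshape(-1,3)
    m=(abs(L[:,0])<.10)&(L[:,1]>-.08)&(L[:,1]<.08)&(L[:,2]<.18)&(L[:,2]>.09)
    if m.sum()>20:k=np.polyfit(L[m,1],L[m,2],1);print(n,m.sum(),'lid slope',k)
s=r.get_state();print(s['tool_pos'],s['contact_force'])
cv2.imwrite('pics/8.png',np.hstack([cv2.resize(a[130:330,200:420],None,fx=1.8,fy=1.8),cv2.resize(b[130:330,130:350],None,fx=1.8,fy=1.8)]))
E
```

```text
clock: 11.0
tool_pos: [0.4614, 0.2401, 0.335]
eef_rot: [0.548, 0.836, 0.004, 0.002]
contact_force: [0.9, 0.1, 0.4]
opening: 0.004
finger_force: 0.0
side 6055 lid slope [7.40190638e-05 1.32984543e-01]
top 1223 lid slope [-0.01706886  0.1343792 ]
[0.46049112 0.23868853 0.33152269] [ 0.03230814 -0.64226961 -0.41161557]
```

View pics/8.png

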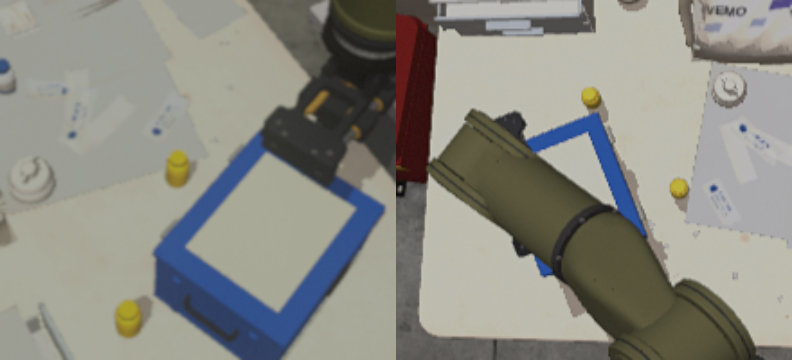

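The lid is shut and level (slope about 0, white panel at z = 0.133), the carrier hasn't moved, and the arm is clear.

```bash
python3 -c "
from plant import r
print(r.finish_job())"
```

```text
the job is handed in; nothing more can be done
None
```

I pushed the flap flat first, then pressed the lid fully shut; the carrier looks unmoved, and I handed the job in at about 11 s with the arm clear (no verdict was returned).

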